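# Unlock the pump test cell and hold its sprung guard open

## Robot

A 6-joint arm with a two-finger parallel gripper is mounted at the origin on the work surface. World frame = base frame: x ahead of the robot, y to its left, z up, the work surface at z = 0. Lengths are in mm, angles in rad, forces in N, time in s.
With the tool pointing down it reaches from about 350 to 875 mm from the base axis. Payload 4.2 kg.
Tool frame: the origin (TCP) lies midway between the tips of the shut fingers; the grasp point (between the pads) lies 19 mm behind it; z points along the fingers, y is the line along which they close (so a half turn about z gives the same grasp; the last joint's range is limited). The gripper opens to 85 mm and grips with 20 to 120 N. Pads are 22 mm wide; open, the fingers measure 114 mm over their backs; the gripper's body (76 mm by 85 mm) begins 54 mm behind the grasp point. The pads swing forward as they close: fully open they stand 13 mm farther back than shut.
Start: joints at [-0.87, 0.385, 0.008, 0, -1.194, -0.259], TCP at [267.241, -564.961, 198.912] pointing down, gripper open.
Joint ranges: [-3.14, 3.14], [-1.21, 2.06], [-1.07, 1.41], [-3.16, 2.05], [-2.99, -0.16], [-3.1, 3.1]. Speed limits (rad/s): [2.79, 2.79, 3.14, 3.14, 3.14, 3.14].

## Interface

Orientations are given as a unit quaternion [x, y, z, w].
In Python, from bench import read_state, get_image, job_done gives the robot as it stands.
- The arm moves only by the tool servo_tool, never from a script. Its arguments are lists of equal length, an entry for each row: "rotation": the turn, a rotation vector about the world's x, y, z scaled (see below), a list of three; "slide": the shift along the world's x, y, z scaled (see below), a list of three; "grip": the opening, from -1 (shut) to 1 (fully open). In form: {"rotation": [[rx, ry, rz], ...], "slide": [[tx, ty, tz], ...], "grip": [grip, ...]}. A call has 1 to 8 rows; each row is the pose to reach, as a shift and turn from the pose commanded when the call began, turning the shorter way round; what a row does not reach only later rows make up. The controller multiplies each number of a shift by 0.2 m and each number of a turn by 360 degrees. A row lasts 1/8 s, in which the tool goes at most 62.5 mm and 10.7 degrees, less where a joint would pass 70% of its speed; a pose out of reach is approached as far as the arm can. A call with a number of a shift or a turn outside -1 to 1 is refused whole. A call with a gripper value outside its range is refused whole. The fingers move at their own pace and stop on an object; the grip force is fixed at half the most. Time passes only in rows, so rows that repeat a pose let the fingers close. It gives the time, the measured TCP pose, the force, the opening and the grip force at its end, in the units of the state.
- read_state(): the state, without advancing time (a new reading comes with each control period).
- get_image(name): name is "scene" or "side" or "wrist"; returns a dict with "image" (384x512x3 uint8, red, green, blue), "depth" (384x512 float32, mm along the optical axis (not along the pixel's ray), 0 where there is no reading), "camera_matrix" (3x3 intrinsics, pixels), "rvec" (rotation vector, rad) and "tvec" (3), from world to camera coordinates, as OpenCV has them; the wrist camera has in their place "hand_eye" (4x4, takes a point from camera to tool coordinates, whose origin is the TCP and whose axes are the flange's). Camera axes: x right, y down, z forward; pixel columns grow to the right and rows downward; lengths in mm; the calibration is good to about 2 mm. The wrist camera is an equidistant fisheye: a pixel r from the principal point sees the ray r / f radians off the axis. A picture is of the moment at which its call begins: read the wrist's pose just before it.
- job_done(): hands the job in; it is judged then, once.
The state is a dict: "clock": time; "joints": joint angles; "joint_vel": joint speeds; "joint_efforts": joint torques, N m; "position": TCP position; "ee_rot": TCP orientation; "contact_force": force on the tool from outside, world axes, zero at the start; "wrist_torque": the same for the moment, N m; "gripper_width": finger opening in mm; "grasp_force": force on a finger pad.
Only numpy, scipy, OpenCV 4.12 (cv2) and the standard library are available. Lean on these libraries where they do the work, as an engineer would, in place of code of your own. Each camera call takes 0.05 s, during which the arm holds its last target. There are 200 camera calls.

## Task

Pull the red lock straight up off the hasp of the pump test cell (two sprung catches hold it, so tug firmly) and put it in the empty blue bin. Only then raise the yellow-framed guard by its black bar handle to 60 degrees from shut, where its edge passes the green part of the arc at its side, and finish while still holding it there: it springs shut if let go. Leave everything else on the bench where it is.

Things in the scene. Friction and masses are not known exactly. Their poses are not given: they have to be found in the camera images.
- lock_center (a point): Red plastic lock, 30 (x) by 34 (y) by 46 mm high, black label on top, 0.1 to 0.2 kg; this point is its centre, axes as the cell's at the start. It is pushed down over a steel post that reaches 34 mm up into it and stands on the guard's hasp tab. Two sprung balls hold it: a straight upward pull of some 5 to 15 N over the first 8 mm frees it; 40 mm up it is clear of the post.
- hasp (a point): Where the lock's underside sits at the start, 88.5 mm above the bench: on the axis of the fixed steel post (12 by 10 mm, rising 34 mm above this point), 130 mm before the middle of the test cell. Axes as the cell's.
- cell: Grey pump test cell, fixed: open box 200 by 200 by 80 mm high, a pump inside; origin at the centre of its underside on the bench, x towards the hinge (away from the robot), y left, z up. On its left side, 113 mm from the middle, a black bar arc of 75 mm radius about the hinge runs from 0 to 100 degrees; from 52 to 68 degrees it is green and thicker.
- guard (a joint): Hinge angle of the guard in rad: 0 shut and level, grows as its near edge swings up and away from the robot, stop at 1.75; 60 degrees is 1.05. A spring and its weight (0.3 kg) always push it shut: about 2 to 4 N at the handle.
- guard_hinge (a point): Middle of the hinge line at the cell's far top edge, 80.5 mm above the bench, along the cell's y. The guard: a yellow frame with a clear panel, 205 mm long, 200 mm wide, 8 mm thick, with a slotted hasp tab 50 mm long at the middle of its near edge. The point turns with the guard; its x points from near edge to hinge.
- guard_handle (a point): Middle of the guard's handle: a round black bar 12 mm thick, 100 mm long along the cell's y, on a post at each end, its axis 40 mm above the guard's upper face. Shut, it lies 155 mm from the hinge line towards the robot and 48 mm above it. The bar can turn between finger pads, so a gripper may keep pointing down as the guard swings up.
- blue_bin: Empty bright blue bin, fixed, outside 170 (x) by 130 (y) by 50 mm high, walls and floor 4 to 5 mm; origin at the centre of its underside on the bench. It stands left or right of the test cell.
- lime_bin: Yellow-green bin of black grommets, fixed, same size as the blue bin, on the other side of the cell; not for the lock.
- pump_a: Loose pump, bystander: silver motor with a black head, about 115 by 46 by 45 mm, lying along its x; origin under its middle.
- pump_b: Loose pump, bystander: silver motor with a black head, about 115 by 46 by 45 mm, lying along its x; origin under its middle.
- pump_c: Loose pump, bystander: silver motor with a black head, about 115 by 46 by 45 mm, lying along its x; origin under its middle.
- driver: Loose screwdriver lying on the bench along its x, bystander.
- tape: Loose yellow plastic ring, 90 mm across, 24 mm high, bystander; origin at the centre of its underside.
Mind the look-alikes: they are no part of the job. There is more than one size of the part that bears lock_center; the job needs the smaller.

How it is judged (in metres and radians):
On the way, in this order (a step that is already met when the one before it is completed fails the run):
1. the lock is lifted off the hasp, the guard still shut (distance between lock_center and hasp above 0.08 m and value of joint guard below 0.1 rad), for 0.1 s.
2. the lock lies in the blue bin, let go, the guard still shut (x of lock_center in the frame of blue_bin between -0.082 and 0.082 m and y of lock_center in the frame of blue_bin between -0.062 and 0.062 m and z of lock_center in the frame of blue_bin below 0.05 m and contact force between the fingers and lock below 0.1 N and linear speed of lock below 0.03 m/s and value of joint guard below 0.1 rad), for 0.2 s.
At the end, for the whole second after the job is handed in: The gripper's fingers hold the guard still at 60 degrees, give or take 8, with nothing else propping it, and the lock rests in the blue bin, let go (value of joint guard between 0.907 and 1.187 rad and velocity of joint guard between -0.08 and 0.08 rad/s and contact force between the fingers and guard above 0.8 N and x of lock_center in the frame of blue_bin between -0.082 and 0.082 m and y of lock_center in the frame of blue_bin between -0.062 and 0.062 m and z of lock_center in the frame of blue_bin below 0.05 m and contact force between each of the fingers, guard and lock below 0.1 N and linear speed of lock below 0.03 m/s and contact force between guard and pump_a below 0.1 N and contact force between guard and pump_b below 0.1 N and contact force between guard and pump_c below 0.1 N and contact force between guard and driver below 0.1 N and contact force between guard and tape below 0.1 N); the arm keeps its last pose, push and grip.
It fails at once if the guard is raised (over 7 degrees) while the lock is not in the blue bin (value of joint guard above 0.12 rad and not (x of lock_center in the frame of blue_bin between -0.082 and 0.082 m and y of lock_center in the frame of blue_bin between -0.062 and 0.062 m and z of lock_center in the frame of blue_bin below 0.05 m)).
It fails at once if a bystander is pushed more than 30 mm (distance of any of pump_a, pump_b, pump_c, driver, tape from where it was at the start of the episode above 0.03 m).
It also fails if it takes over 51 s, if anything falls off the work surface, if the arm or the gripper's body presses on something with over 40 N, if the wrist force passes 120 N, or if a joint passes its speed limit or range.

## Working session

There is one attempt and no reset: what is moved stays moved. The work goes in short steps, Python scripts to look and compute and a tool call to move; the robot and the scene stay as the last step left them, time stands still between calls to the robot, and variables do not carry over. Pictures are saved under pics/ and viewed, at most 10 in all, crops included, and the job is handed in when it is done.

Besides the shell and the picture viewer there is one more tool, called after "Call:" as name(argument=value, ...), one argument or row to a line, values as JSON. servo_tool: Moves the arm, as the interface text tells. Shifts and turns lie within -1 to 1; 1 stands for 0.2 m of shift or 360 degrees of turn. Its arguments: {"type":"object","properties":{"rotation":{"type":"array","items":{"type":"array","items":{"type":"number","minimum":-1,"maximum":1}}},"slide":{"type":"array","items":{"type":"array","items":{"type":"number","minimum":-1,"maximum":1}}},"grip":{"type":"array","items":{"type":"number"}}},"required":["rotation","slide","grip"]}

```bash
mkdir -p pics; cat > h.py <<'E'
import numpy as np,cv2,pickle
from bench import read_state,get_image
def grab(n):
    s=read_state();d=get_image(n);d['state']=s
    cv2.imwrite(f'pics/{n}_{s["clock"]:.2f}.png',d['image'][:,:,::-1]);pickle.dump(d,open(f'{n}.pkl','wb'));return d
def pts(d):
    K=d['camera_matrix'];h,w=d['depth'].shape
    v,u=np.mgrid[:h,:w];z=d['depth'];p=np.stack([(u-K[0,2])/K[0,0]*z,(v-K[1,2])/K[1,1]*z,z],-1)
    R=cv2.Rodrigues(np.array(d['rvec'],float))[0];t=np.array(d['tvec'],float).ravel()
    return (p-t)@R   # world
E
python3 - <<'E'
from h import *
a=grab('scene');b=grab('side')
s=read_state();print(s)
cv2.imwrite('pics/both.png',np.hstack([a['image'],b['image']])[:,:,::-1][:, :1024] if 0 else np.vstack([a['image'],b['image']])[:,:,::-1][:, :])
cv2.imwrite('pics/a.png',cv2.resize(a['image'],(800,600),interpolation=cv2.INTER_CUBIC)[:,:,::-1])
cv2.imwrite('pics/b.png',b['image'][:,:,::-1])
E
```

```text
{'clock': 0.1, 'joints': array([-8.70383360e-01,  3.85512637e-01,  6.75836041e-03, -4.30247454e-04,
       -1.19398650e+00, -2.58586734e-01]), 'joint_vel': array([ 1.22275572e-04, -1.57774977e-03,  5.82348617e-03,  1.38713275e-03,
       -6.92518624e-05, -1.09412830e-03]), 'joint_efforts': array([-1.56918046e-03, -3.93318737e+01,  1.88928080e+01,  4.19798121e+00,
       -2.62515488e-03, -2.48767790e-06]), 'position': array([ 267.00066804, -564.45515464,  197.91020864]), 'ee_rot': array([-2.19043109e-01,  9.75714677e-01,  9.54829235e-04, -2.71117382e-04]), 'contact_force': array([ 0.34860866,  0.72308832, -0.54288779]), 'wrist_torque': array([ 0.02054209, -0.00417907,  0.02575297]), 'grasp_force': 0.0, 'gripper_width': 85.46167590711957}
```

View pics/a.png

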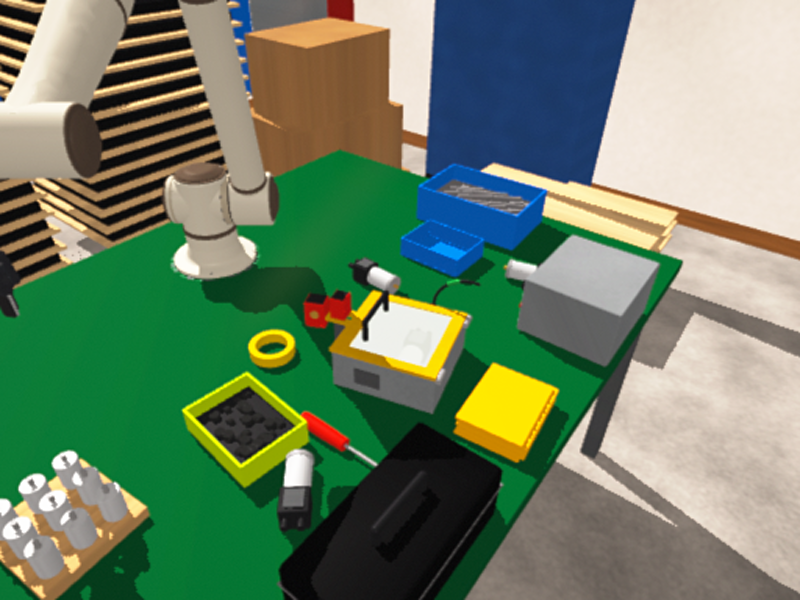

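View pics/b.png

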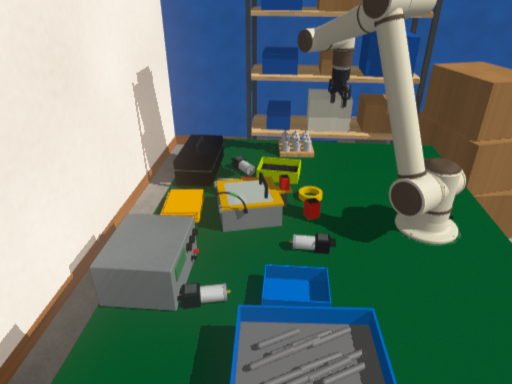

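The scene view shows the cell at (400,350), the blue bin at (442,247), the lime bin at (247,428) and the tape at (272,348). There are two red blocks, at (317,310) and (340,303), plus a red screwdriver handle at (325,430). The side view shows the red blocks at (312,209) and (285,183), the blue bin at (297,285) and a larger blue crate of rods below it.

Candidates for the lock: red block (317,310), red block (340,303), and the driver handle. I'll measure all of these next and take one close crop.

```bash
cat > m.py <<'E'
from h import *
a=pickle.load(open('scene.pkl','rb'));b=pickle.load(open('side.pkl','rb'))
def comps(d,name,lo,hi,lo2=None,hi2=None,mn=25):
    P=pts(d);H=cv2.cvtColor(d['image'],cv2.COLOR_RGB2HSV)
    m=cv2.inRange(H,lo,hi)
    if lo2: m|=cv2.inRange(H,lo2,hi2)
    m[(d['depth']<=0)]=0
    X=P
    m[(X[...,2]<-10)|(X[...,0]<200)|(X[...,0]>1100)|(abs(X[...,1])>700)]=0
    n,l,s,c=cv2.connectedComponentsWithStats(m)
    for i in range(1,n):
        if s[i,4]<mn: continue
        q=P[l==i];print(name,s[i],'lo',np.percentile(q,3,axis=0).round(),'hi',np.percentile(q,97,axis=0).round())
for d,n in((a,'scene'),(b,'side')):
    comps(d,n+' red',(0,150,60),(7,255,255),(172,150,60),(180,255,255))
    comps(d,n+' blue',(100,150,60),(118,255,255),mn=300)
    comps(d,n+' yel',(20,150,80),(28,255,255),mn=100)
    comps(d,n+' lime',(29,150,80),(38,255,255),mn=100)
c1=a['image'][170:270,180:310];c2=b['image'][140:240,200:330]
cv2.imwrite('pics/c.png',cv2.resize(np.vstack([c1,c2]),None,fx=3,fy=3,interpolation=cv2.INTER_CUBIC)[:,:,::-1])
E
python3 m.py
```

```text
scene red [194 188  31  22 391] lo [376. -85.   4.] hi [502. -17. 135.]
scene red [193 264  30  25 291] lo [ 573. -272.    8.] hi [ 663. -250.   28.]
scene blue [ 257  105   92   72 3521] lo [272. 304.   4.] hi [570. 697. 101.]
scene yel [ 209  186   90   58 1375] lo [ 488. -144.   81.] hi [720.  81.  92.]
scene yel [159 211  30  24 400] lo [ 344. -209.    1.] hi [ 428. -122.   26.]
scene yel [ 290  232   68   64 2580] lo [ 780. -111.    1.] hi [907.  51.  45.]
scene lime [159 211  29  18 103] lo [ 319. -204.   -0.] hi [ 421. -103.   28.]
scene lime [ 117  238   80   74 1825] lo [ 423. -411.    2.] hi [ 599. -271.   52.]
side red [279 176  10  14 111] lo [470. -64.  91.] hi [498. -44. 132.]
side red [304 200  16  20 251] lo [359. -34.   2.] hi [409.  -4.  59.]
side blue [ 230  264  167  120 5884] lo [272. 306.  -1.] hi [566. 647.  98.]
side yel [216 177  76  34 806] lo [ 485. -143.   76.] hi [718.  86.  88.]
side yel [299 186  23  16 258] lo [ 343. -250.   -4.] hi [ 423. -122.   23.]
side yel [ 160  188   44   35 1054] lo [ 775. -183.   -4.] hi [906.  52.  41.]
side lime [256 157  45  27 629] lo [ 425. -411.    3.] hi [ 593. -266.   48.]
```

View pics/c.png

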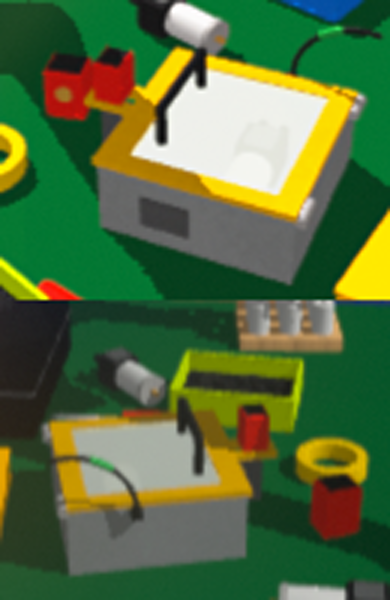

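The crop confirms the choice: the small lock is on the yellow hasp tab (scene crop (115,75), z 91–132). The bigger red block stands on the bench at (68,85). Next I need the cell's yaw, the handle, the bin and the lock top.

```bash
cat > m2.py <<'E'
from h import *
for n in('scene','side'):
    d=pickle.load(open(n+'.pkl','rb'));P=pts(d);H=cv2.cvtColor(d['image'],cv2.COLOR_RGB2HSV)
    x,y,z=P[...,0],P[...,1],P[...,2]
    def rect(m,t):
        q=P[m].astype(np.float32)
        if len(q)<5: print(n,t,len(q));return
        r=cv2.minAreaRect(q[:,:2].copy());print(n,t,len(q),'c',np.round(r[0],1),'s',np.round(r[1],1),'ang',round(r[2],1),'z',np.percentile(q[:,2],[5,50,95]).round(1),'mean',q.mean(0).round(1))
    reg=(x>430)&(x<760)&(y>-200)&(y<130)
    yel=(H[...,0]>18)&(H[...,0]<30)&(H[...,1]>120)
    rect(reg&yel&(z>70)&(z<100),'frame')
    dark=(H[...,2]<75)&(H[...,1]<120)
    lockreg=(x>450)&(x<515)&(y>-100)&(y<-15)&(z>88)
    red=((H[...,0]<8)|(H[...,0]>171))&(H[...,1]>120)
    rect(lockreg&red,'lockred'); rect(lockreg&dark&(z>120),'locktop')
    hm=reg&dark&(z>122)&(z<150)&(x>512);rect(hm,'bar')
    blue=(H[...,0]>98)&(H[...,0]<120)&(H[...,1]>120)
    rect(blue&(z>44)&(z<54)&(x>380)&(x<650)&(y<470)&(y>100),'bluerim')
    rect(blue&(z>-10)&(z<15)&(x>300)&(x<650)&(y<470)&(y>100),'bluefloor')
    v,u=np.nonzero(hm)
    for k in np.argsort(y[v,u])[::max(1,len(v)//6)]: print('  ',u[k],v[k],P[v[k],u[k]].round())
E
python3 m2.py
```

```text
scene frame 1383 c [583.3 -32.6] s [253.  216.2] ang 15.1 z [83.4 88.6 91. ] mean [614.9 -51.2  88.2]
scene lockred 174 c [494.6 -71.3] s [43.2 25.6] ang 60.6 z [ 94.7 116.3 135.2] mean [492.5 -74.2 115.9]
scene locktop 30 c [482.6 -65.2] s [21.1 23.5] ang 15.2 z [134.  135.4 138. ] mean [483.3 -64.8 135.8]
scene bar 76 c [571.5   1.2] s [194.6  59.8] ang 75.9 z [124.7 132.7 136.4] mean [565.2 -38.3 132.1]
scene bluerim 175 c [454.3 368.7] s [147.3 137.8] ang 0.5 z [44.4 48.5 52.9] mean [468.6 363.   48.6]
scene bluefloor 435 c [443.3 367.9] s [171.2 135.6] ang 0.3 z [ 2.4  6.6 14. ] mean [438.1 378.5   7.2]
   233 208 [ 575. -100.  128.]
   235 205 [574. -89. 131.]
   238 199 [568. -68. 137.]
   240 195 [558. -47. 135.]
   243 191 [551. -24. 134.]
   246 188 [549.  -7. 134.]
   283 183 [621.  87. 133.]
side frame 820 c [581.1 -32. ] s [254.9 220. ] ang 15.3 z [79.4 84.4 86.9] mean [593.2  -9.2  84. ]
side lockred 116 c [484.7 -61.9] s [27.6 36.3] ang 13.0 z [ 91.5 114.6 131.9] mean [484.  -51.7 113.3]
side locktop 7 c [483.4 -67.8] s [14.8  7.6] ang 20.7 z [129.7 131.2 133.2] mean [484.3 -69.1 131.3]
side bar 47 c [555.4 -39.7] s [  9.3 106.7] ang 16.1 z [123.7 129.  131.3] mean [554.2 -33.5 128.5]
side bluerim 258 c [453.7 369.9] s [132.7 146.6] ang 89.5 z [44.5 46.5 48.8] mean [466.  377.1  46.5]
side bluefloor 1532 c [436.5 321.4] s [264.6 166.4] ang 2.7 z [-1.8  1.3 10.2] mean [441.1 340.    1.9]
   260 173 [570. -91. 128.]
   261 176 [565. -68. 128.]
   261 179 [564. -51. 125.]
   262 181 [559. -35. 126.]
   263 182 [555. -23. 129.]
   266 184 [543.  -4. 132.]
   267 187 [539.   7. 126.]
```

Call:
servo_tool(
  rotation=[
    [0,0,-0.01],
    [0,0,-0.02],
    [0,0,-0.028],
    [0,0,-0.028],
  ],
  slide=[
    [0.09,0.21,0.02],
    [0.2,0.47,0.05],
    [0.32,0.74,0.05],
    [0.36,0.84,0.05],
  ],
  grip=[1,1,1,1],
)

```text
clock: 0.6
position: [339.8, -394.4, 208.9]
ee_rot: [-0.134, 0.991, 0.0, 0.0]
contact_force: [0.1, -0.8, -0.3]
gripper_width: 85.5
grasp_force: 0.0
```

Call:
servo_tool(
  rotation=[
    [0,0,0],
    [0,0,0],
    [0,0,0],
  ],
  slide=[
    [0.12,0.28,0],
    [0.24,0.56,0],
    [0.36,0.84,0],
  ],
  grip=[1,1,1],
)

```text
clock: 0.98
position: [411.4, -227.2, 208.7]
ee_rot: [-0.132, 0.991, 0.0, -0.0]
contact_force: [0.9, -0.3, 0.2]
gripper_width: 85.2
grasp_force: 0.0
```

Call:
servo_tool(
  rotation=[
    [0,0,0],
    [0,0,0],
    [0,0,0],
    [0,0,0],
    [0,0,0],
  ],
  slide=[
    [0.12,0.28,0],
    [0.24,0.56,0],
    [0.33,0.77,0],
    [0.36,0.84,0],
    [0.36,0.84,0],
  ],
  grip=[1,1,1,1,1],
)

```text
clock: 1.6
position: [483.0, -60.6, 208.5]
ee_rot: [-0.133, 0.991, 0.0, -0.001]
contact_force: [0.4, 0.1, 0.1]
gripper_width: 85.4
grasp_force: 0.0
```

```bash
cat > w.py <<'E'
from h import *
from scipy.spatial.transform import Rotation as Ro
def wpts(d):
    s=d['state'];K=d['camera_matrix'];X=np.array(d['hand_eye'],float);h,w=d['depth'].shape
    v,u=np.mgrid[:h,:w];x=(u-K[0,2])/K[0,0];y=(v-K[1,2])/K[1,1];r=np.hypot(x,y)+1e-9
    k=np.tan(np.minimum(r,1.5))/r;z=d['depth'];p=np.stack([x*k*z,y*k*z,z],-1)
    p=p@X[:3,:3].T+X[:3,3];return p@Ro.from_quat(s['ee_rot']).as_matrix().T+s['position']
E
python3 - <<'E'
from w import *
d=grab('wrist');s=d['state'];print(s['clock'],s['position'],s['ee_rot'],s['contact_force']);print(d['hand_eye'])
P=wpts(d);H=cv2.cvtColor(d['image'],cv2.COLOR_RGB2HSV);x,y,z=P[...,0],P[...,1],P[...,2]
red=((H[...,0]<8)|(H[...,0]>171))&(H[...,1]>120)&(x>430)&(x<530)&(y>-120)&(y<0)
print('red',red.sum(),np.percentile(P[red],[3,50,97],axis=0).round() if red.any() else '')
dark=(H[...,2]<75)
m=dark&(x>455)&(x<515)&(y>-100)&(y<-25)&(z>125)&(z<142)
m|=red&(z>128)
q=P[m].astype(np.float32);print('top',len(q),cv2.minAreaRect(q[:,:2].copy()) if len(q)>5 else '',np.median(q,0))
m=dark&(x>520)&(x<600)&(y>-110)&(y<40)&(z>118)&(z<142);q=P[m].astype(np.float32);print('bar',len(q),cv2.minAreaRect(q[:,:2].copy()) if len(q)>5 else '',np.median(q,0))
cv2.imwrite('pics/w1.png',d['image'][:,:,::-1])
E
```

```text
1.6 [483.03976266 -60.59111386 208.48169139] [-1.33184406e-01  9.91091095e-01  1.40911208e-05 -5.96391405e-04] [0.43883723 0.06551182 0.14172731]
[[ 1.10410526e-03 -9.45043784e-01 -3.26941932e-01  8.41283744e+01]
 [ 9.99999158e-01  1.26612318e-03 -2.82733726e-04 -5.59690181e-01]
 [ 6.81144510e-04 -3.26941345e-01  9.45044387e-01 -1.76484628e+02]
 [ 0.00000000e+00  0.00000000e+00  0.00000000e+00  1.00000000e+00]]
red 727 [[468. -85.  93.]
 [475. -70. 133.]
 [501. -50. 136.]]
top 1204 ((479.6347351074219, -46.562705993652344), (29.456520080566406, 77.06407165527344), 16.207584381103516) [484.3994  -67.42885 135.67155]
bar 1224 ((557.061767578125, -47.11600112915039), (11.210709571838379, 109.17669677734375), 15.649208068847656) [555.90186  -46.547817 133.6495  ]
```

View pics/w1.png

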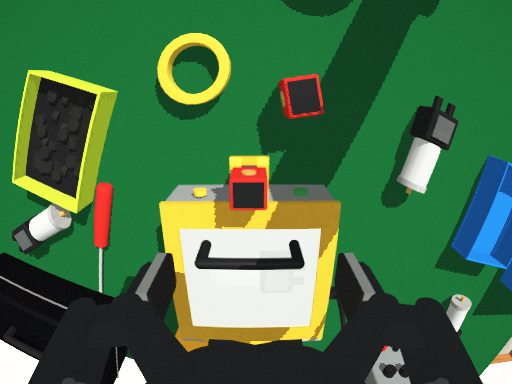

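The wrist view shows the lock at (248,188), about 7 px left of the finger midline (255), and the bar at (250,262). The bigger red block is apart at (302,96). The lock axis is about (484.5, -67), so I descend and grip.

Call:
servo_tool(
  rotation=[
    [0,0,0],
    [0,0,0],
    [0,0,0],
    [0,0,0],
    [0,0,0],
  ],
  slide=[
    [0.007,-0.032,-0.1],
    [0.007,-0.032,-0.25],
    [0.007,-0.032,-0.4],
    [0.007,-0.032,-0.5],
    [0.007,-0.032,-0.545],
  ],
  grip=[1,1,1,1,1],
)

```text
clock: 2.28
position: [483.4, -68.9, 98.9]
ee_rot: [-0.131, 0.991, -0.0, -0.001]
contact_force: [0.8, -0.6, 0.4]
gripper_width: 85.2
grasp_force: 0.0
```

Call:
servo_tool(
  rotation=[
    [0,0,0],
    [0,0,0],
    [0,0,0],
    [0,0,0],
    [0,0,0],
    [0,0,0],
  ],
  slide=[
    [0,0,0],
    [0,0,0],
    [0,0,0],
    [0,0,0],
    [0,0,0],
    [0,0,0],
  ],
  grip=[-1,-1,-1,-1,-1,-1],
)

```text
clock: 3.02
position: [485.1, -67.2, 100.3]
ee_rot: [-0.133, 0.991, -0.0, 0.001]
contact_force: [0.8, -0.4, 2.2]
gripper_width: -0.4
grasp_force: 1.1
```

The fingers closed on nothing, so I look again.

```bash
python3 - <<'E'
from w import *
d=grab('wrist');b=grab('side');a=grab('scene')
cs=[cv2.resize(d['image'][130:330,120:400],(560,400)), ]
c2=cv2.resize(b['image'][130:230,210:350],(560,400));
c3=cv2.resize(a['image'][150:250,170:310],(280,200));c2s=cv2.resize(c2,(280,200))
cv2.imwrite('pics/c2.png',np.vstack([cs[0],np.hstack([c2s,c3])])[:,:,::-1])
E
```

```text
(no output)
```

View pics/c2.png

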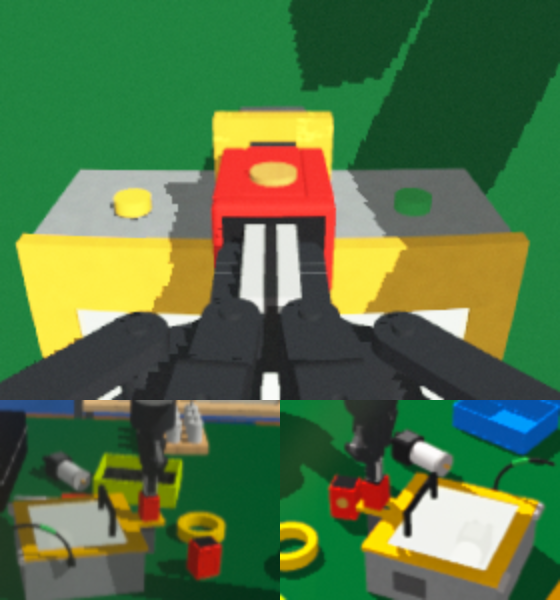

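```bash
python3 - <<'E'
from w import *
d=pickle.load(open('wrist.pkl','rb'));P=wpts(d);s=d['state']
print(s['position'],s['gripper_width'],s['grasp_force'],s['contact_force'])
# crop->full: u=120+cx/2, v=130+cy/2
for cx,cy,n in[(225,165,'near top L'),(325,165,''),(273,200,'face'),(230,225,'blk'),(322,228,'blkR'),(254,235,'padL'),(288,235,'padR'),(271,245,'gap'),(271,290,'gap'),(254,290,'padL'),(225,290,'fingL'),(272,125,'tab'),(217,260,'redL'),(330,260,'redR')]:
    u,v=120+cx//2,130+cy//2;print(n,(cx,cy),P[v,u].round(),d['image'][v,u])
a=pickle.load(open('scene.pkl','rb'));Q=pts(a);H=cv2.cvtColor(a['image'],cv2.COLOR_RGB2HSV)
m=((H[...,0]<8)|(H[...,0]>171))&(H[...,1]>120)&(Q[...,0]>440)&(Q[...,0]<540)&(Q[...,1]>-120)&(Q[...,1]<0)&(Q[...,2]>70)
print(np.percentile(Q[m],[3,50,97],axis=0).round())
E
```

```text
[485.12630613 -67.24909833 100.30834686] -0.41462890401894903 1.0964116954710335 [ 0.76468177 -0.44773565  2.15556859]
near top L (225, 165) [475. -85. 105.] [247  52  46]
 (325, 165) [467. -55. 104.] [251  56  49]
face (273, 200) [472. -71. 131.] [250  54  49]
blk (230, 225) [479. -80. 135.] [42 43 45]
blkR (322, 228) [474. -56. 135.] [46 43 43]
padL (254, 235) [476. -74. 144.] [231 233 228]
padR (288, 235) [474. -66. 144.] [230 232 227]
gap (271, 245) [475. -70. 148.] [49 49 50]
gap (271, 290) [475. -70. 169.] [49 50 50]
padL (254, 290) [477. -74. 168.] [231 234 229]
fingL (225, 290) [482. -80. 163.] [60 62 64]
tab (272, 125) [464. -73.  88.] [253 234  68]
redL (217, 260) [482. -82. 151.] [65 59 63]
redR (330, 260) [484. -51. 134.] [253  61  52]
[[476. -85.  91.]
 [495. -78. 114.]
 [502. -49. 135.]]
```

Call:
servo_tool(
  rotation=[
    [0,0,0],
    [0,0,0],
    [0,0,0],
    [0,0,0],
    [0,0,0],
  ],
  slide=[
    [0,0,0],
    [0,0,0],
    [0,0,0],
    [0,0,0],
    [0,0,0],
  ],
  grip=[0.3,0.3,0.3,0.3,0.3],
)

```text
clock: 3.8
position: [484.4, -67.4, 99.6]
ee_rot: [-0.132, 0.991, 0.0, -0.0]
contact_force: [0.1, 0.2, 0.5]
gripper_width: 55.7
grasp_force: 0.0
```

```bash
python3 - <<'E'
from w import *
d=grab('wrist');s=d['state'];print(s['position'],s['gripper_width'],s['grasp_force'],s['contact_force'])
cv2.imwrite('pics/c3.png',cv2.resize(d['image'][130:330,120:400],(560,400))[:,:,::-1])
E
```

```text
[484.35701877 -67.38386531  99.64128879] 55.674722487578386 0.0 [0.07792694 0.17339968 0.4536618 ]
```

View pics/c3.png

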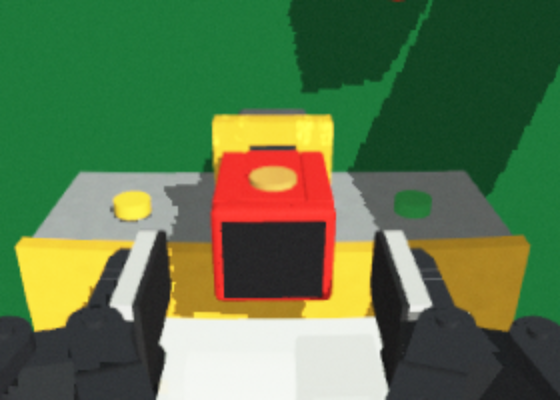

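The lock is undisturbed, centred between the open fingers. I check where the fingertips really are in depth.

```bash
python3 - <<'E'
from w import *
d=pickle.load(open('wrist.pkl','rb'));P=wpts(d)
for cx,cy in[(148,236),(140,265),(125,300),(160,240),(397,236),(405,260),(420,300),(275,260),(275,285),(272,200),(272,125),(100,210),(60,260)]:
    u,v=120+cx//2,130+cy//2;print((cx,cy),P[v,u].round(),d['image'][v,u])
E
```

```text
(148, 236) [ 482. -101.  146.] [221 225 218]
(140, 265) [ 483. -100.  158.] [220 225 217]
(125, 300) [ 483. -101.  173.] [223 227 220]
(160, 240) [482. -97. 147.] [42 40 40]
(397, 236) [466. -39. 144.] [219 224 217]
(405, 260) [466. -40. 156.] [222 225 219]
(420, 300) [466. -40. 173.] [220 225 218]
(275, 260) [486. -66. 136.] [36 37 36]
(275, 285) [494. -64. 135.] [37 35 38]
(272, 200) [473. -71. 126.] [248  54  47]
(272, 125) [463. -73.  88.] [251 228  65]
(100, 210) [ 536. -132.   45.] [173 178 175]
(60, 260) [ 538. -137.   88.] [252 231  67]
```

The pads are visible from z≈143 to 175 while the reported TCP is z=100. The real fingertips therefore sit about 38 mm above the reported TCP, and they shut just above the lock's top (135). I'll correct for that offset and go 36 mm lower in gentle steps.

Call:
servo_tool(
  rotation=[
    [0,0,0],
    [0,0,0],
    [0,0,0],
    [0,0,0],
    [0,0,0],
  ],
  slide=[
    [0,0,-0.04],
    [0,0,-0.08],
    [0,0,-0.12],
    [0,0,-0.15],
    [0,0,-0.17],
  ],
  grip=[0.3,0.3,0.3,0.3,0.3],
)

```text
clock: 4.47
position: [484.5, -67.4, 65.4]
ee_rot: [-0.133, 0.991, -0.0, -0.0]
contact_force: [0.4, -0.1, 0.4]
gripper_width: 55.8
grasp_force: 0.0
```

Call:
servo_tool(
  rotation=[
    [0,0,0],
    [0,0,0],
    [0,0,0],
    [0,0,0],
    [0,0,0],
  ],
  slide=[
    [0,0,0],
    [0,0,0],
    [0,0,0],
    [0,0,0],
    [0,0,0],
  ],
  grip=[-1,-1,-1,-1,-1],
)

```text
clock: 5.1
position: [484.7, -67.3, 66.1]
ee_rot: [-0.133, 0.991, 0.0, 0.0]
contact_force: [-0.2, -0.3, -0.1]
gripper_width: 33.4
grasp_force: 61.2
```

Gripped at 33.4 mm, which matches the 34 mm lock, with 61 N. Now pull straight up.

Call:
servo_tool(
  rotation=[
    [0,0,0],
    [0,0,0],
    [0,0,0],
    [0,0,0],
    [0,0,0],
    [0,0,0],
    [0,0,0],
    [0,0,0],
  ],
  slide=[
    [0,0,0.03],
    [0,0,0.08],
    [0,0,0.15],
    [0,0,0.25],
    [0,0,0.4],
    [0,0,0.55],
    [0,0,0.65],
    [0,0,0.65],
  ],
  grip=[-1,-1,-1,-1,-1,-1,-1,-1],
)

```text
clock: 6.1
position: [485.9, -67.3, 198.6]
ee_rot: [-0.133, 0.991, -0.0, 0.003]
contact_force: [-0.4, 0.7, -1.3]
gripper_width: 33.1
grasp_force: 62.0
```

```bash
python3 - <<'E'
from w import *
d=grab('wrist');P=wpts(d);s=d['state'];print(s['position'],s['gripper_width'],s['grasp_force'],s['contact_force'])
H=cv2.cvtColor(d['image'],cv2.COLOR_RGB2HSV)
red=((H[...,0]<8)|(H[...,0]>171))&(H[...,1]>120)&(P[...,0]>440)&(P[...,0]<530)&(P[...,1]>-110)&(P[...,1]<-20)
print(np.percentile(P[red],[2,50,98],axis=0).round())
# blue bin rim
b=(H[...,0]>98)&(H[...,0]<120)&(H[...,1]>120)&(P[...,2]>40)&(P[...,2]<60);print('blue',np.percentile(P[b],[2,50,98],axis=0).round() if b.sum() else 0)
E
```

```text
[485.93273445 -67.25319087 198.58295688] 33.139905619874654 61.9871386885643 [-0.39463559  0.72831388 -1.27722214]
[[469. -87. 224.]
 [474. -71. 259.]
 [499. -51. 268.]]
blue [[369. 301.  40.]
 [468. 304.  47.]
 [527. 425.  52.]]
```

The lock came off cleanly and is held (bottom about z=221). Now carry it to the bin centre at (443,367).

Call:
servo_tool(
  rotation=[
    [0,0,0],
    [0,0,0],
    [0,0,0],
    [0,0,0],
  ],
  slide=[
    [-0.015,0.15,0],
    [-0.03,0.4,0],
    [-0.06,0.65,0],
    [-0.07,0.725,0],
  ],
  grip=[-1,-1,-1,-1],
)

```text
clock: 6.65
position: [469.7, 79.4, 194.9]
ee_rot: [-0.134, 0.991, -0.0, -0.001]
contact_force: [0.7, -0.5, -1.2]
gripper_width: 33.4
grasp_force: 62.0
```

Call:
servo_tool(
  rotation=[
    [0,0,0],
    [0,0,0],
    [0,0,0],
    [0,0,0],
  ],
  slide=[
    [-0.02,0.2,0],
    [-0.04,0.4,0],
    [-0.06,0.6,0],
    [-0.07,0.725,0],
  ],
  grip=[-1,-1,-1,-1],
)

```text
clock: 7.15
position: [456.0, 223.4, 195.0]
ee_rot: [-0.133, 0.991, -0.001, -0.001]
contact_force: [1.4, -1.3, -1.0]
gripper_width: 33.1
grasp_force: 62.0
```

Call:
servo_tool(
  rotation=[
    [0,0,0],
    [0,0,0],
    [0,0,0],
    [0,0,0],
    [0,0,0],
  ],
  slide=[
    [-0.02,0.2,0],
    [-0.04,0.4,0],
    [-0.06,0.6,0],
    [-0.07,0.725,0],
    [-0.07,0.725,0],
  ],
  grip=[-1,-1,-1,-1,-1],
)

```text
clock: 7.78
position: [442.4, 368.3, 194.8]
ee_rot: [-0.133, 0.991, -0.001, -0.001]
contact_force: [-0.3, -0.8, -0.7]
gripper_width: 33.1
grasp_force: 62.0
```

```bash
python3 - <<'E'
from w import *
d=grab('wrist');P=wpts(d);s=d['state'];print(s['position'],s['gripper_width'],s['grasp_force'])
b=grab('side')
cv2.imwrite('pics/d1.png',np.vstack([d['image'],b['image'][180:384]])[:,:,::-1])
H=cv2.cvtColor(d['image'],cv2.COLOR_RGB2HSV)
m=(H[...,0]>98)&(H[...,0]<120)&(H[...,1]>120)&(P[...,2]>44)&(P[...,2]<56)&(P[...,1]<450);q=P[m].astype(np.float32);print('rim',cv2.minAreaRect(q[:,:2].copy()),q.min(0),q.max(0))
E
```

```text
[442.40102503 368.34546818 194.84389209] 33.08628430081938 61.98785573244095
rim ((443.1578369140625, 368.2994384765625), (169.8585662841797, 130.66226196289062), 0.1764177680015564) [358.27774 303.0816   44.06715] [528.2487  433.71237  53.81867]
```

View pics/d1.png

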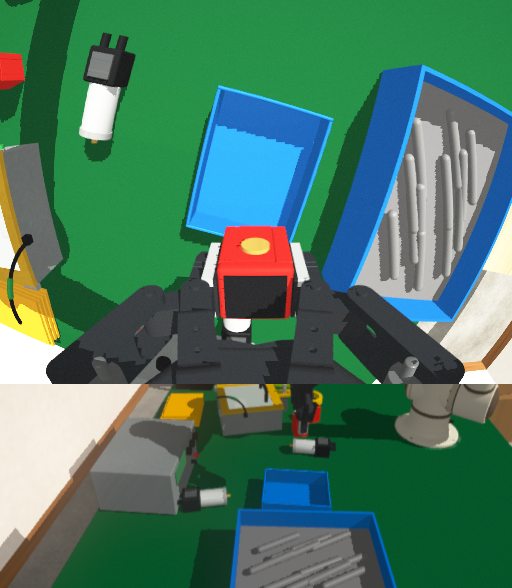

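The rim fit gives the bin centre at (443,368), size 170×130, with the tool right above it. In the wrist image the bin is at (265,165) and the held lock at (255,270). Lowering now.

Call:
servo_tool(
  rotation=[
    [0,0,0],
    [0,0,0],
    [0,0,0],
    [0,0,0],
    [0,0,0],
  ],
  slide=[
    [0,0,-0.15],
    [0,0,-0.35],
    [0,0,-0.55],
    [0,0,-0.7],
    [0,0,-0.75],
  ],
  grip=[-1,-1,-1,-1,-1],
)

```text
clock: 8.5
position: [442.1, 365.4, 44.3]
ee_rot: [-0.132, 0.991, -0.001, -0.001]
contact_force: [0.0, -0.4, -0.8]
gripper_width: 33.1
grasp_force: 62.0
```

Call:
servo_tool(
  rotation=[
    [0,0,0],
    [0,0,0],
    [0,0,0],
    [0,0,0],
    [0,0,0],
  ],
  slide=[
    [0,0,-0.1],
    [0,0,-0.18],
    [0,0,-0.24],
    [0,0,-0.28],
    [0,0,-0.28],
  ],
  grip=[-1,-1,-1,-1,-1],
)

```text
clock: 9.12
position: [442.5, 367.4, -10.5]
ee_rot: [-0.133, 0.991, -0.0, -0.0]
contact_force: [1.1, 0.9, -0.8]
gripper_width: 33.6
grasp_force: 62.0
```

Call:
servo_tool(
  rotation=[
    [0,0,0],
    [0,0,0],
    [0,0,0],
    [0,0,0],
    [0,0,0],
    [0,0,0],
  ],
  slide=[
    [0,0,-0.02],
    [0,0,-0.025],
    [0,0,-0.025],
    [0,0,-0.025],
    [0,0,-0.025],
    [0,0,-0.025],
  ],
  grip=[-1,-1,0.3,0.3,0.3,0.3],
)

```text
clock: 9.88
position: [442.7, 367.7, -14.9]
ee_rot: [-0.133, 0.991, 0.0, 0.0]
contact_force: [-0.6, -0.4, 0.3]
gripper_width: 55.5
grasp_force: 0.0
```

Call:
servo_tool(
  rotation=[
    [0,0,0],
    [0,0,0],
    [0,0,0],
    [0,0,0],
    [0,0,0],
  ],
  slide=[
    [0,0,0.1],
    [0,0,0.3],
    [0,0,0.55],
    [0,0,0.8],
    [0,0,1.0],
  ],
  grip=[0.3,0.3,0.3,0.3,0.3],
)

```text
clock: 10.5
position: [442.8, 367.8, 187.4]
ee_rot: [-0.133, 0.991, 0.001, 0.001]
contact_force: [-0.1, -0.2, -0.1]
gripper_width: 55.5
grasp_force: 0.0
```

```bash
python3 - <<'E'
from w import *
d=grab('wrist');P=wpts(d);s=d['state'];print(s['position'],s['gripper_width'])
H=cv2.cvtColor(d['image'],cv2.COLOR_RGB2HSV)
red=((H[...,0]<8)|(H[...,0]>171))&(H[...,1]>120)&(P[...,1]>290)&(P[...,1]<440)
print(red.sum(),np.percentile(P[red],[2,50,98],axis=0).round())
E
```

```text
[442.81681421 367.81216478 187.40404052] 55.541851137329076
465 [[426. 349.   8.]
 [433. 365.  51.]
 [460. 384.  54.]]
```

The lock lies in the bin at (443,367), top at z≈51. Now to the handle at (557,-47), turning 90° on the way.

Call:
servo_tool(
  rotation=[
    [0,0,0.02],
    [0,0,0.045],
    [0,0,0.07],
    [0,0,0.085],
  ],
  slide=[
    [0.04,-0.15,0],
    [0.09,-0.35,0],
    [0.15,-0.55,0],
    [0.19,-0.69,0],
  ],
  grip=[0.3,0.3,0.3,0.3],
)

```text
clock: 11.05
position: [480.7, 228.0, 184.8]
ee_rot: [-0.391, 0.921, 0.0, -0.0]
contact_force: [0.8, -0.3, 0.9]
gripper_width: 55.5
grasp_force: 0.0
```

Call:
servo_tool(
  rotation=[
    [0,0,0.02],
    [0,0,0.045],
    [0,0,0.07],
    [0,0,0.085],
  ],
  slide=[
    [0.04,-0.15,0],
    [0.09,-0.35,0],
    [0.15,-0.55,0],
    [0.19,-0.69,0],
  ],
  grip=[0.3,0.3,0.3,0.3],
)

```text
clock: 11.55
position: [518.7, 90.0, 184.7]
ee_rot: [-0.62, 0.785, 0.0, -0.0]
contact_force: [0.5, 0.7, 0.3]
gripper_width: 55.2
grasp_force: 0.0
```

Call:
servo_tool(
  rotation=[
    [0,0,0.02],
    [0,0,0.045],
    [0,0,0.07],
    [0,0,0.08],
    [0,0,0.08],
  ],
  slide=[
    [0.04,-0.15,0],
    [0.09,-0.35,0],
    [0.15,-0.55,0],
    [0.19,-0.69,0],
    [0.19,-0.69,0],
  ],
  grip=[0.3,0.3,0.3,0.3,0.3],
)

```text
clock: 12.18
position: [556.6, -48.0, 184.4]
ee_rot: [0.794, -0.608, -0.0, 0.0]
contact_force: [-1.0, 0.6, 0.5]
gripper_width: 55.4
grasp_force: 0.0
```

```bash
python3 - <<'E'
from w import *
d=grab('wrist');P=wpts(d);s=d['state'];print(s['position'],s['gripper_width'],s['joints'].round(2));R=Ro.from_quat(s['ee_rot']).as_matrix();print('tool y',R[:,1],np.degrees(np.arctan2(R[1,1],R[0,1])))
H=cv2.cvtColor(d['image'],cv2.COLOR_RGB2HSV);x,y,z=P[...,0],P[...,1],P[...,2]
m=(H[...,2]<80)&(x>520)&(x<600)&(y>-120)&(y<40)&(z>118)&(z<142);q=P[m].astype(np.float32);print('bar',len(q),cv2.minAreaRect(q[:,:2].copy()),np.median(q,0))
cv2.imwrite('pics/e1.png',d['image'][:,:,::-1])
E
```

```text
[556.63034894 -47.9714141  184.37303003] 55.35489268784509 [ 0.2   0.28 -0.18 -0.   -1.11  0.06]
tool y [-9.65719412e-01 -2.59587144e-01  7.29655017e-04] -164.95442973947513
bar 1667 ((558.8700561523438, -48.15719985961914), (10.755367279052734, 110.0575942993164), 15.367202758789062) [560.4356  -55.42354 134.48009]
```

View pics/e1.png

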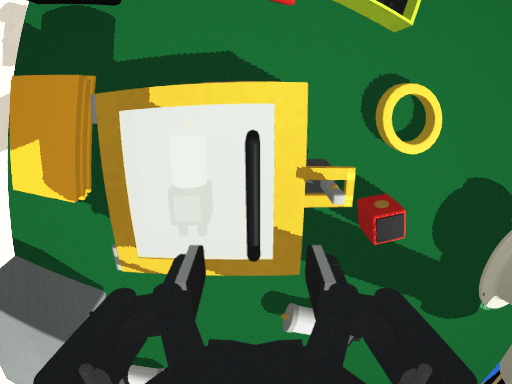

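The wrist view shows the bar at (253,195) and the finger midline at column 256. The bar centre is about (559,-48), top 134.5, which agrees with the expected 128.5 axis. Descend and grip.

Call:
servo_tool(
  rotation=[
    [0,0,0],
    [0,0,0],
    [0,0,0],
    [0,0,0],
    [0,0,0],
    [0,0,0],
  ],
  slide=[
    [0.009,0.002,-0.1],
    [0.009,0.002,-0.25],
    [0.009,0.002,-0.4],
    [0.009,0.002,-0.5],
    [0.009,0.002,-0.555],
    [0.009,0.002,-0.555],
  ],
  grip=[0.3,0.3,0.3,0.3,0.3,0.3],
)

```text
clock: 12.98
position: [558.1, -45.4, 73.5]
ee_rot: [0.795, -0.607, -0.0, 0.0]
contact_force: [-0.4, 0.5, 0.3]
gripper_width: 55.6
grasp_force: 0.0
```

Call:
servo_tool(
  rotation=[
    [0,0,0],
    [0,0,0],
    [0,0,0],
    [0,0,0],
    [0,0,0],
    [0,0,0],
  ],
  slide=[
    [0,0,0],
    [0,0,0],
    [0,0,0],
    [0,0,0],
    [0,0,0],
    [0,0,0],
  ],
  grip=[-1,-1,-1,-1,-1,-1],
)

```text
clock: 13.72
position: [557.8, -46.2, 74.2]
ee_rot: [0.795, -0.607, -0.0, 0.0]
contact_force: [-4.8, 0.6, 5.4]
gripper_width: 10.1
grasp_force: 58.6
```

The bar is gripped. Swing the guard up along its arc, first to 30°.

Call:
servo_tool(
  rotation=[
    [0,0,0],
    [0,0,0],
    [0,0,0],
    [0,0,0],
    [0,0,0],
    [0,0,0],
    [0,0,0],
  ],
  slide=[
    [0.023,0.006,0.067],
    [0.051,0.014,0.131],
    [0.085,0.023,0.192],
    [0.124,0.034,0.25],
    [0.168,0.046,0.305],
    [0.216,0.059,0.355],
    [0.216,0.059,0.355],
  ],
  grip=[-1,-1,-1,-1,-1,-1,-1],
)

```text
clock: 14.6
position: [598.7, -34.8, 146.8]
ee_rot: [0.795, -0.607, -0.002, 0.003]
contact_force: [-12.2, -1.3, 6.1]
gripper_width: 9.8
grasp_force: 58.8
```

Call:
servo_tool(
  rotation=[
    [0,0,0],
    [0,0,0],
    [0,0,0],
    [0,0,0],
    [0,0,0],
    [0,0,0],
    [0,0,0],
    [0,0,0],
  ],
  slide=[
    [0.052,0.014,0.046],
    [0.108,0.029,0.087],
    [0.167,0.045,0.123],
    [0.228,0.062,0.153],
    [0.293,0.079,0.177],
    [0.358,0.097,0.197],
    [0.358,0.097,0.197],
    [0.358,0.097,0.197],
  ],
  grip=[-1,-1,-1,-1,-1,-1,-1,-1],
)

```text
clock: 15.6
position: [675.8, -13.8, 189.9]
ee_rot: [0.795, -0.607, 0.003, -0.003]
contact_force: [-5.3, 2.0, 9.0]
gripper_width: 9.8
grasp_force: 60.9
```

```bash
python3 - <<'E'
from w import *
d=grab('wrist');s=d['state'];print(s['position'],s['gripper_width'],s['grasp_force'],s['contact_force'])
b=grab('side');a=grab('scene')
cv2.imwrite('pics/f.png',np.hstack([cv2.resize(b['image'][110:240,190:340],(400,346)),cv2.resize(a['image'][130:270,180:320],(346,346))])[:,:,::-1])
for n,d in(('side',b),('scene',a),('wrist',d)):
    P=wpts(d) if n=='wrist' else pts(d);H=cv2.cvtColor(d['image'],cv2.COLOR_RGB2HSV)
    c=np.array([608.7,-31]);e=np.array([.965,.262]);cx=(P[...,:2]-c)@e;cy=(P[...,:2]-c)@np.array([-.262,.965])
    m=(H[...,0]>17)&(H[...,0]<30)&(H[...,1]>120)&(abs(cy)<115)&(cx>-160)&(cx<140)&(P[...,2]>95)
    if m.sum()<30: print(n,m.sum());continue
    vx,vy,x0,y0=cv2.fitLine(np.stack([cx[m],P[...,2][m]],1).astype(np.float32),cv2.DIST_HUBER,0,.01,.01).ravel()
    print(n,m.sum(),'angle',np.degrees(np.arctan2(-vy,vx)),x0,y0)
b=pickle.load(open('side.pkl','rb'));P=pts(b);H=cv2.cvtColor(b['image'],cv2.COLOR_RGB2HSV)
m=((H[...,0]<8)|(H[...,0]>171))&(H[...,1]>120)&(abs(P[...,0]-443)<85)&(abs(P[...,1]-368)<65);print('lock in bin px',m.sum(),np.median(P[m],0) if m.any() else '')
E
```

```text
[675.82585663 -13.83913009 189.92207222] 9.751034962071712 60.8965140581131 [-5.30812788  1.99563785  8.95955894]
side 566 angle 60.7067 45.52892 191.31749
scene 1189 angle 60.84235 44.987144 197.54544
wrist 26567 angle 60.87192 8.894997 266.9054
lock in bin px 195 [443.85823942 382.94771689  32.49674483]
```

View pics/f.png

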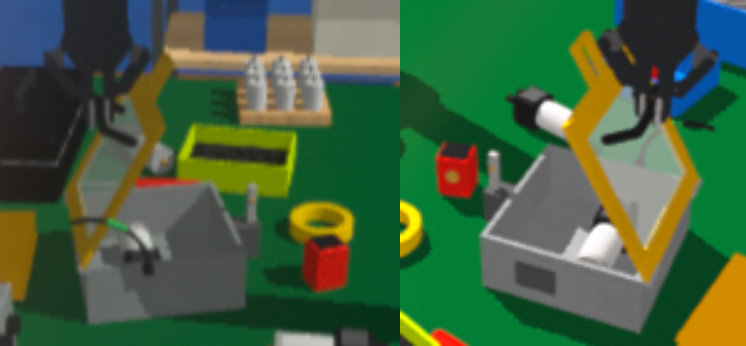

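The guard stands at about 60.8° in all three views, held by the bar. Its edge crosses the green part of the arc (side crop (115,227)), and the lock is in the bin. Handing in.

```bash
python3 -c "
from bench import *
s=read_state();print(s['clock'],abs(s['joint_vel']).max(),s['grasp_force']);print(job_done())"
```

```text
15.75 0.0015882776844043578 60.88400959968567
the job is handed in; nothing more can be done
None
```

I put the lock in the blue bin and handed the job in at 15.75 s with the gripper holding the guard steady at about 60.8 degrees. The first grasp closed just above the lock, because the real fingertips sit about 36 mm above the reported TCP, and I corrected for that; the hand-in returned no verdict.

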